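# Lift the boiled teat with bottle tongs and hold it over the feeding bottle

### The job

The feeding-bottle parts have just been boiled: take the spring bottle tongs from the wooden spoon rest, close their jaws on the teat that stands in the draining tray, and carry it, upright and wide rim down, to just above the mouth of the open glass bottle, centred over it and touching nothing but the tongs. Only the tongs may touch the teat, never the gripper; leave the bottle, the screw ring, the dome cap and the tin standing where they are. Finish while still holding the tongs closed on the teat there: nothing is put down or let go.

Things in the scene. Friction and masses are not known exactly. Their poses are not given: they have to be found in the camera images.
- tong: stainless spring bottle tongs, loose, 64 g, lying flat across the bars of the rest: two sprung arms joined by a U bow, 205 mm long, 16 mm high all over, widest (63 mm) at the jaws. Origin: centre line, underside, midway along the black finger grips, near the centre of mass. x runs to the jaws, y to the left arm, z up. Bow ends at x = -86 mm, jaws at x = +118 mm
- tong_arm_l: left (+y) arm, 2.5 mm steel strip with finger grip and jaw. Origin: its pivot at the bow (tongs x = -75, y = +9 mm, underside); axes as the tongs' when open. Both arms turn inward equally, up to 0.13 rad, and spring back: 3 N per side at the grips when open, 8 N at the teat's stem, so the tongs stay in the fingers half-squeezed. Pivot to mid grip 75 mm, to mid jaw 180 mm
- tong_arm_r: right (-y) arm of the tongs, mirror image of the left one; pivot at tongs x = -75, y = -9 mm
- tong_grip (a point): point on the tongs' centre line midway between the black plastic finger grips (on the arms' outer faces, x = -27 to +27 mm), at mid height (8 mm above the underside). Over the grips the open tongs measure 41 mm; squeezing them together along y closes the jaws; at about 24 mm the jaws hold the teat's stem
- tong_mouth (a point): point on the tongs' centre line midway between the two curved jaws, 105 mm ahead of tong_grip, at mid height. The open jaws stand 57 mm apart inside here and 48 mm apart at their turned-in ends (x = 92 and 118 mm)
- rest: wooden spoon rest, fixed: board 136 x 104 mm, 10 mm thick, with two cross bars (along its y) at x = -56 and +56 mm, 14 mm wide, top 28 mm above the counter; small end lips to 35 mm at y = +-48 mm. Origin: centre of its underside. Between the bars there is 98 mm of room over the board
- tray: shallow stainless draining tray, fixed, 180 x 200 mm, rim 14 mm high, floor 3 mm thick. Origin: centre of its underside
- teat: silicone bottle teat, firm, 20 g, 52 mm tall, standing on its wide rim in the tray. Origin: centre of its underside; z points up through the tip. Rim 40 mm across and 3.5 mm high, bulb 33 mm across up to 14 mm, narrowing to a straight round stem 16 mm across from 31 to 46 mm above the underside, then a rounded tip
- bottle: empty clear glass feeding bottle without a closure, loose, standing on the counter, 120 mm tall, 56 mm across, neck 37 mm across. Origin: centre of its underside
- bottle_mouth (a point): centre of the bottle's open mouth, at the height of its rim (120 mm above the underside)
- collar: screw ring of a bottle, loose, 43 mm across, 14 mm high, hole 31 mm, lying in the tray. Origin: centre of its underside
- cap: dome-shaped bottle cap, loose, 39 mm across, 42 mm tall, standing in the tray. Origin: centre of its underside
- tin: closed formula tin, loose, 103 mm across, 121 mm tall. Origin: centre of its underside

How it is judged (in metres and radians):
On the way, in this order (a step that is already met when the one before it is completed fails the run):
1. the tongs are lifted off the rest in the gripper while the teat still stands in the tray (height (world z) of tong above 0.045 m and contact force between the fingers and tong above 0.5 N and contact force between tong and rest below 0.05 N and distance of teat from where it was at the start of the episode below 0.02 m), for 0.2 s.
2. the teat is lifted clear of the tray between the two jaws (height (world z) of teat above 0.03 m and contact force between each of tong_arm_l, tong_arm_r and teat above 0.3 N and contact force between teat and tray below 0.05 N), for 0.2 s.
At the end, for the whole second after the job is handed in: gripper holds the tongs, both jaws press on the teat; teat still, upright within 0.35 rad, underside 4 to 90 mm above the bottle's rim, axis within 20 mm of the mouth's centre, touching neither bottle nor gripper; bottle upright; bottle, ring, cap and tin within 30 mm of their starts (contact force between the fingers and tong above 0.5 N and contact force between each of tong_arm_l, tong_arm_r and teat above 0.3 N and horizontal distance between teat and bottle_mouth below 0.02 m and z of teat in the frame of bottle_mouth between 0.004 and 0.09 m and angle between teat's own z axis and vertical below 0.35 rad and linear speed of teat below 0.03 m/s and contact force between each of teat, tong and bottle below 0.05 N and contact force between tong and tin below 0.05 N and contact force between teat and the arm below 0.05 N and contact force between teat and the fingers below 0.05 N and angle between bottle's own z axis and vertical below 0.1 rad and distance of each of bottle, collar, cap, tin from where it was at the start of the episode below 0.03 m); the arm keeps its last pose, push and grip.
It fails at once if the gripper or arm touches the teat (contact force between any of the fingers, the arm and teat above 0.2 N).
It fails at once if the bottle is tipped or shoved (angle between bottle's own z axis and vertical above 0.35 rad or distance of bottle from where it was at the start of the episode above 0.03 m).
It fails at once if the screw ring, the cap or the tin is disturbed (distance of any of collar, cap, tin from where it was at the start of the episode above 0.03 m).
It also fails if it takes over 43 s, if anything falls off the work surface, if the arm or the gripper's body presses on something with over 40 N, if the wrist force passes 120 N, or if a joint passes its speed limit or range.

### The arm

A 6-joint arm with a two-finger parallel gripper is mounted at the origin on the work surface. World frame = base frame: x ahead of the robot, y to its left, z up, the work surface at z = 0. Lengths are in mm, angles in rad, forces in N, time in s.
With the tool pointing down it reaches from about 325 to 875 mm from the base axis. Payload 4.4 kg.
Tool frame: the origin (TCP) lies midway between the tips of the shut fingers; the grasp point (between the pads) lies 19 mm behind it (robot.hold_point_z is the distance from the TCP to the grasp point, in mm); z points along the fingers, y is the line along which they close (so a half turn about z gives the same grasp; the last joint's range is limited). The gripper opens to 85 mm and grips with 20 to 120 N. Pads are 22 mm wide; open, the fingers measure 114 mm over their backs; the gripper's body (76 mm by 85 mm) begins 54 mm behind the grasp point. The pads swing forward as they close: fully open they stand 13 mm farther back than shut.
Start: joints at [0.993, 0.207, 1.542, -0, 1.393, -0.15], TCP at [238.56, 523.179, 196.682] pointing down, gripper open.
Joint ranges: [-2.73, 2.73], [-0.86, 2.22], [0.23, 2.46], [-1.11, 4.25], [0.08, 2.63], [-2.82, 2.82]. Speed limits (rad/s): [2.79, 2.79, 3.14, 3.14, 3.14, 3.14].

### API

Orientations are given as a rotation vector (axis times angle).
In Python, from cell import robot, read_camera, ticket, spot_in, place_of gives the robot as it stands. The module is installed in compiled form; this text tells all that it offers.
- The arm moves only by the tool servo_tool, never from a script. Its argument "increments" is one flat list of numbers, 7 for each row, row after row: the turn, a rotation vector about the tool's x, y, z in rad, then the shift along the tool's x, y, z in mm, then the gripper command: -1 is shut, 1 is fully open, values between are in proportion. A call has 1 to 5 rows; each row shifts and turns the commanded pose from where the row before left it, along the tool's axes as they then stand; what a row does not reach is not made up. A row lasts 1/10 s, in which the tool goes at most 50 mm and 8.59 degrees, less where a joint would pass 70% of its speed; a pose out of reach is approached as far as the arm can. A call with a gripper value outside its range is refused whole. The fingers move at their own pace and stop on an object; the grip force is fixed at half the most. Time passes only in rows, so rows that do not move let the fingers close. It gives the time, the measured TCP pose, the force, the opening and the grip force at its end, in the units of the state.
- robot.get_obs(): the state, without advancing time (a new reading comes with each control period).
- read_camera(name): name is "side" or "top" or "wrist"; returns a dict with "color" (400x640x3 uint8, red, green, blue), "K" (3x3 intrinsics, pixels), "rvec" (rotation vector, rad) and "tvec" (3), from world to camera coordinates, as OpenCV has them. Camera axes: x right, y down, z forward; pixel columns grow to the right and rows downward; lengths in mm; the calibration is good to about 2 mm. A picture is of the moment at which its call begins. There is no depth.
- ticket.sign_off(): hands the job in; it is judged then, once.
Trained networks look in a picture, given as the dict that the camera call returned (one of the last four; its "shot" number tells which), for a name from the list of things; names that differ only in an ending like _2 or _b are one class to them, and where a whole thing is asked for, a point or a joint stands for the part that bears it (a point fixed in the world has none). Each returns a list of dicts, best first, with "p" (0 to 1); they miss things now and then, are a little off and sometimes report something else, mostly with a low value. They report only what shows in the picture. A call takes as long as a camera call.
- spot_in(picture, query): "extent" ([centre column, centre row, width, height] in pixels, round what is visible of it).
- place_of(picture, query): "point" ([column, row] in pixels: a listed point, or the origin of a listed thing).
The state is a dict: "clock": time; "q": joint angles; "qd": joint speeds; "joint_efforts": joint torques, N m; "position": TCP position; "tool_rot": TCP orientation; "force": force on the tool from outside, world axes, zero at the start; "moment": the same for the moment, N m; "opening": opening from 0.0 (shut) to 1.0 (fully open); "grip_force": force on a finger pad.
Only numpy, scipy, OpenCV 4.12 (cv2) and the standard library are available. Lean on these libraries where they do the work, as an engineer would, in place of code of your own. Each camera call takes 0.05 s, during which the arm holds its last target. There are 200 camera calls.

## Working session

There is one attempt and no reset: what is moved stays moved. The work goes in short steps, Python scripts to look and compute and a tool call to move; the robot and the scene stay as the last step left them, time stands still between calls to the robot, and variables do not carry over. Pictures are saved under pics/ and viewed, at most 10 in all, crops included, and the job is handed in when it is done.

Besides the shell and the picture viewer there is one more tool, called after ">>>" by a JSON object that holds its "op" and its "data". servo_tool: Moves the arm, as the interface text tells. Its arguments: {"type":"object","properties":{"increments":{"type":"array"}},"required":["increments"]}

```bash
mkdir -p pics; cat > h.py <<'E'
import numpy as np, cv2
from scipy.spatial.transform import Rotation as R
from cell import robot, read_camera, ticket, spot_in, place_of
def ray(pic,px):
    K=np.array(pic["K"]);Rm=R.from_rotvec(np.ravel(pic["rvec"])).as_matrix();t=np.ravel(pic["tvec"])
    d=Rm.T@np.linalg.inv(K)@np.array([px[0],px[1],1.]);return -Rm.T@t,d
def atz(pic,px,z):
    c,d=ray(pic,px);return c+d*(z-c[2])/d[2]
def tri(obs):
    A=np.zeros((3,3));b=np.zeros(3)
    for p,px in obs:
        c,d=ray(p,px);d=d/np.linalg.norm(d);M=np.eye(3)-np.outer(d,d);A+=M;b+=M@c
    return np.linalg.solve(A,b)
def save(pic,n): cv2.imwrite(f"pics/{n}.png",pic["color"][:,:,::-1])
E
python3 - <<'E'
from h import *
print(robot.get_obs(), robot.hold_point_z)
P={n:read_camera(n) for n in("side","top")}
save(P["top"],"top0");save(P["side"],"side0")
for n in P: print(n,"cam at",ray(P[n],(320,200)))
for q,z in [("tong_grip",36),("tong_mouth",36),("tong",28),("rest",0),("teat",3),("bottle",0),("bottle_mouth",120),("collar",3),("cap",3),("tin",0),("tray",0)]:
    o=[]
    for n in P:
        r=place_of(P[n],q)
        if r:
            o.append((P[n],r[0]["point"]));print(q,n,np.round(r[0]["point"]),round(r[0]["p"],2),np.round(atz(P[n],r[0]["point"],z)))
    if len(o)==2: print("   tri",np.round(tri(o)))
E
```

```text
{'clock': 0.0, 'q': array([ 9.92500839e-01,  2.07414756e-01,  1.54301337e+00,  1.46201309e-05,
        1.39354065e+00, -1.50548546e-01]), 'qd': array([ 0.00050066,  0.00128806, -0.00099061,  0.0005679 ,  0.00037336,
       -0.00061705]), 'joint_efforts': array([ 1.73412507e-03, -3.83021057e+01, -2.91607744e+01,  5.93721688e-05,
        9.96324787e-03, -5.56198415e-06]), 'position': array([238.06862653, 522.4369225 , 195.50069879]), 'tool_rot': array([-0.66661365, -3.06917151,  0.00347829]), 'force': array([-0.23005141,  0.14691688,  0.56236867]), 'moment': array([0.01541171, 0.03178279, 0.02568794]), 'grip_force': 0.0, 'opening': 0.9993407507066069} 18.700000000000003
side cam at (array([456.40075282, 716.57037756, 698.59763916]), array([ 0.16952021, -0.73862977, -0.65250653]))
top cam at (array([516.76364346,   1.25727136, 960.27288338]), array([ 0.11522248,  0.01153281, -0.99330965]))
tong_grip side [362. 145.] 0.71 [ 572. -282.   36.]
tong_grip top [433. 216.] 0.98 [ 582. -268.   36.]
   tri [ 575. -265.   47.]
tong_mouth side [320. 150.] 0.76 [ 676. -229.   36.]
tong_mouth top [4
[... 397 characters left out ...]
556. 245.  -3.]
bottle side [348. 241.] 0.91 [546.  44.   0.]
bottle top [311. 232.] 0.87 [546.  35.   0.]
   tri [547.  36.  -9.]
bottle_mouth side [350. 201.] 0.71 [547.  49. 120.]
bottle_mouth top [303. 231.] 0.74 [545.  49. 120.]
   tri [546.  50. 121.]
collar side [285. 285.] 0.5 [643. 196.   3.]
collar top [251. 194.] 0.52 [646. 194.   3.]
   tri [645. 194.   0.]
cap side [261. 336.] 0.62 [651. 317.   3.]
cap top [206. 188.] 0.73 [661. 312.   3.]
   tri [657. 313.  -3.]
tin side [265. 191.] 0.63 [779. -72.   0.]
tin top [352. 144.] 0.77 [777. -74.   0.]
   tri [778. -74.  -1.]
tray side [304. 311.] 0.84 [592. 243.   0.]
tray top [233. 227.] 0.72 [560. 240.   0.]
   tri [576. 242.   1.]
```

View pics/top0.png

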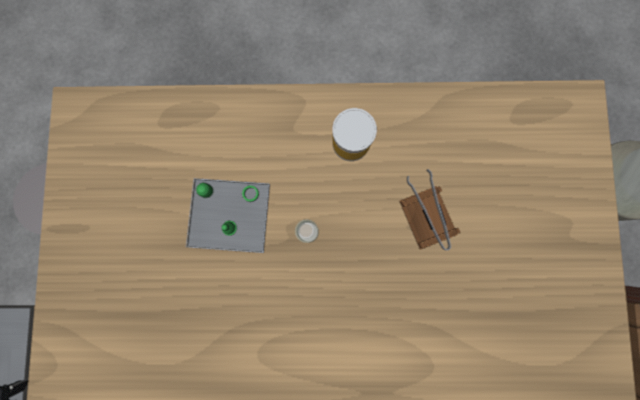

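View pics/side0.png

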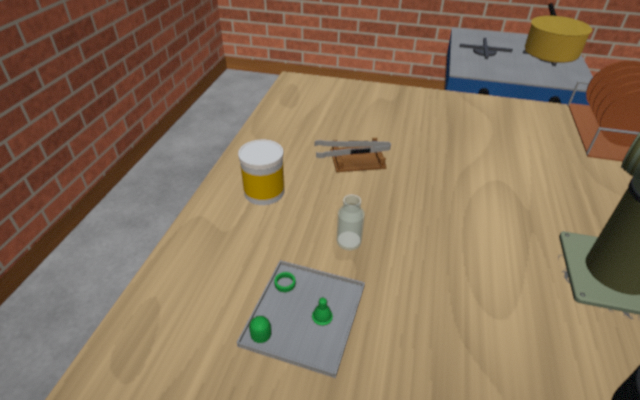

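The top view shows the tongs on the rest, with the bow at about (447,248) and the jaws at about (408,178) and (430,172). The teat is at (228,228), the bottle at (307,231), the ring at (251,194), the cap at (204,189) and the tin at (354,130). The side view agrees: teat (322,312), bottle mouth (350,201).

```bash
cat >> h.py <<'E'
def plan(x,y,z,yaw,rot_done=None):
    "steps to TCP xyz, tool down with tool x at world yaw; equal rows, given in tool axes per row"
    o=robot.get_obs();p=np.array(o["position"]);Rm=R.from_rotvec(o["tool_rot"])
    a=np.deg2rad(yaw);xt=np.array([np.cos(a),np.sin(a),0]);zt=np.array([0,0,-1.]);T=R.from_matrix(np.c_[xt,np.cross(zt,xt),zt])
    dr=(Rm.inv()*T).as_rotvec();d=np.array([x,y,z])-p
    print("now",np.round(p,1),"dr",np.round(dr,3),"shift in present tool axes",np.round(Rm.inv().apply(d),1),"len",np.linalg.norm(d).round(),"in final axes",np.round(T.inv().apply(d),1))
E
python3 - <<'E'
from h import *
w=read_camera("wrist");o=robot.get_obs();Rm=R.from_rotvec(o["tool_rot"])
c,d=ray(w,(320,200));print("cam in tool",Rm.inv().apply(c-o["position"]),"dir",Rm.inv().apply(d),"img right",Rm.inv().apply(ray(w,(321,200))[1]-d), w["K"][0][0])
plan(530,-290,220,18)
E
```

```text
cam in tool [  77.4651258    -1.02869345 -178.57599846] dir [-0.3035913   0.00265912  0.95280466] img right [9.40742714e-07 2.84742759e-03 2.27910018e-06] 351.1940488226144
now [238.6 523.2 196.7] dr [0.  0.  2.4] shift in present tool axes [-602.5 -619.   -23.3] len 864.0 in final axes [ 25.9 863.4 -23.3]
```

```bash
cat >> h.py <<'E'
def rows(x,y,z,yaw,n,g=1):
    "n equal rows to the pose (shift taken in axes before the row's turn); carries rounding forward"
    o=robot.get_obs();p=np.array(o["position"]);Rm=R.from_rotvec(o["tool_rot"])
    a=np.deg2rad(yaw);xt=np.array([np.cos(a),np.sin(a),0]);zt=np.array([0,0,-1.]);T=R.from_matrix(np.c_[xt,np.cross(zt,xt),zt])
    dr=(Rm.inv()*T).as_rotvec();goal=np.array([x,y,z]);step=np.round(dr/n,3)
    for k in range(n):
        s=np.round(Rm.inv().apply((goal-p)/(n-k)));p=p+Rm.apply(s);Rm=Rm*R.from_rotvec(step)
        print([float(v) for v in step]+[int(v) for v in s]+[g],end=",\n" if k%5==4 else ", ")
    print("\nend",np.round(p,1))
E
python3 -c "
from h import *
rows(535,-285,220,18,18)"
```

```text
[0.0, 0.0, 0.133, -34, -34, -1, 1], [0.0, 0.0, 0.133, -38, -29, -1, 1], [0.0, 0.0, 0.133, -41, -24, -1, 1], [0.0, 0.0, 0.133, -44, -18, -1, 1], [0.0, 0.0, 0.133, -46, -12, -1, 1],
[0.0, 0.0, 0.133, -47, -6, -1, 1], [0.0, 0.0, 0.133, -48, 0, -1, 1], [0.0, 0.0, 0.133, -47, 7, -1, 1], [0.0, 0.0, 0.133, -46, 13, -2, 1], [0.0, 0.0, 0.133, -44, 19, -1, 1],
[0.0, 0.0, 0.133, -41, 24, -2, 1], [0.0, 0.0, 0.133, -38, 30, -1, 1], [0.0, 0.0, 0.133, -33, 35, -2, 1], [0.0, 0.0, 0.133, -29, 39, -1, 1], [0.0, 0.0, 0.133, -23, 42, -2, 1],
[0.0, 0.0, 0.133, -17, 44, -1, 1], [0.0, 0.0, 0.133, -11, 47, -2, 1], [0.0, 0.0, 0.133, -6, 47, -1, 1], 
end [ 534.5 -284.7  219.7]
```

>>> {"op": "servo_tool", "data": {"increments": [0,0,0.133,-34,-34,-1,1,0,0,0.133,-38,-29,-1,1,0,0,0.133,-41,-24,-1,1,0,0,0.133,-44,-18,-1,1,0,0,0.133,-46,-12,-1,1]}}

```text
clock: 1.75
position: [321.8, 298.0, 201.9]
tool_rot: [1.638, 2.68, 0.001]
force: [1.4, -0.4, 0.4]
opening: 1.001
grip_force: 0.0
```

>>> {"op": "servo_tool", "data": {"increments": [0,0,0.133,-47,-6,-1,1,0,0,0.133,-48,0,-1,1,0,0,0.133,-47,7,-1,1,0,0,0.133,-46,13,-2,1,0,0,0.133,-44,19,-1,1]}}

```text
clock: 2.25
position: [404.4, 73.8, 208.3]
tool_rot: [2.424, 1.997, 0.002]
force: [1.5, 1.6, 0.2]
opening: 1.001
grip_force: 0.0
```

>>> {"op": "servo_tool", "data": {"increments": [0,0,0.133,-41,24,-2,1,0,0,0.133,-38,30,-1,1,0,0,0.133,-33,35,-2,1,0,0,0.133,-29,39,-1,1,0,0,0.133,-23,42,-2,1]}}

```text
clock: 2.75
position: [486.6, -152.4, 215.8]
tool_rot: [2.944, 1.096, 0.001]
force: [0.1, 0.8, 0.5]
opening: 1.002
grip_force: 0.0
```

>>> {"op": "servo_tool", "data": {"increments": [0,0,0.133,-17,44,-1,1,0,0,0.133,-11,47,-2,1,0,0,0.133,-6,47,-1,1,0,0,0,0,0,0,1,0,0,0,0,0,0,1]}}

```text
clock: 3.25
position: [534.2, -285.4, 218.9]
tool_rot: [-3.1, -0.498, 0.001]
force: [0.2, 0.4, 1.6]
opening: 1.0
grip_force: 0.0
```

```bash
python3 - <<'E'
from h import *
w=read_camera("wrist");save(w,"w1")
for q,z in [("tong_grip",36),("tong_mouth",36),("tong",28),("rest",0),("tong_arm_l",28),("tong_arm_r",28)]:
    for r in place_of(w,q)[:2]: print(q,np.round(r["point"]),round(r["p"],2),np.round(atz(w,r["point"],z),1))
plan(580,-270,220,18)
E
```

```text
tong_grip [317. 114.] 0.74 [ 583.4 -268.7   36. ]
rest [315. 112.] 0.94 [ 582.6 -266.2    0. ]
tong_arm_l [336. 192.] 0.59 [ 511.  -313.8   28. ]
tong_arm_r [336. 192.] 0.59 [ 511.  -313.8   28. ]
now [ 534.5 -283.6  220.2] dr [ 0.    -0.     0.007] shift in present tool axes [47.5  1.5  0.2] len 48.0 in final axes [47.5  1.1  0.2]
```

View pics/w1.png

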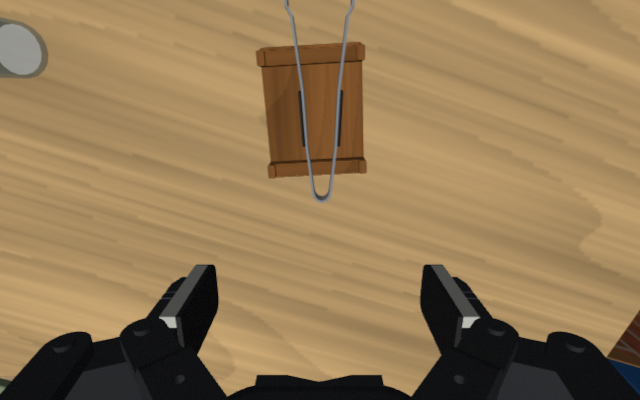

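The tongs' bow is at (321,198) and the finger grips at (302,118) and (340,118). The jaw arms are at (289,4) and (351,4), and the tongs lie centred on the rest.

```bash
python3 - <<'E'
from h import *
w=read_camera("wrist")
P=[atz(w,p,z) for p,z in [((321,198),36),((302,118),40),((340,118),40),((320,4),40)]]
for p in P: print(np.round(p,1))
d=P[3]-P[0];print("yaw",np.degrees(np.arctan2(d[1],d[0])), "bow->", P[0]+86*d/np.linalg.norm(d), "mid",(P[1]+P[2])/2)
for s in ("side","top"): pass
yaw=np.degrees(np.arctan2(d[1],d[0])); m=(P[1]+P[2])/2
rows(m[0],m[1],120,yaw,4)
E
```

```text
[ 501.6 -298.5   36. ]
[ 576.1 -253.5   40. ]
[ 588.1 -289.4   40. ]
[ 677.8 -238.4   40. ]
yaw 18.833818674416413 bow-> [ 582.98877089 -270.71608796   37.84700622] mid [ 582.0673646  -271.45368801   40.        ]
[0.0, -0.0, -0.002, 12, 1, 25, 1], [0.0, -0.0, -0.002, 12, 1, 25, 1], [0.0, -0.0, -0.002, 12, 1, 25, 1], [0.0, -0.0, -0.002, 13, 0, 25, 1], 
end [ 582.  -271.   120.2]
```

>>> {"op": "servo_tool", "data": {"increments": [0,0,0,12,1,25,1,0,0,-0.008,12,1,25,1,0,0,0,12,1,25,1,0,0,0,13,0,25,1,0,0,0,0,0,0,1]}}

```text
clock: 4.15
position: [579.9, -269.1, 115.1]
tool_rot: [-3.093, -0.515, 0.009]
force: [-0.5, -0.6, -0.5]
opening: 0.998
grip_force: 0.0
```

>>> {"op": "servo_tool", "data": {"increments": [0,0,0,0,0,30,1,0,0,0,0,0,30,1,0,0,0,0,0,20,1,0,0,0,0,0,0,1]}}

```text
clock: 4.55
position: [579.3, -270.6, 37.3]
tool_rot: [-3.095, -0.512, 0.007]
force: [-0.1, 1.0, -0.3]
opening: 1.001
grip_force: 0.0
```

```bash
python3 - <<'E'
from h import *
w=read_camera("wrist");save(w,"w2")
for q,z in [("tong_grip",36),("tong_mouth",36)]:
    for r in place_of(w,q)[:1]: print(q,np.round(r["point"]),round(r["p"],2),np.round(atz(w,r["point"],z),1))
plan(582.5,-271,19,18.8)
E
```

```text
now [ 583.1 -272.9   42.1] dr [ 0.003 -0.002 -0.   ] shift in present tool axes [-0.  -2.1 23.1] len 23.0 in final axes [ 0.  -2.  23.1]
```

View pics/w2.png

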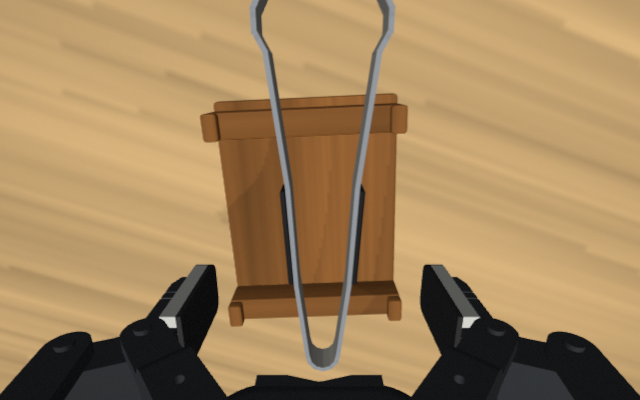

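The tongs are centred between the open fingers: the bow is at (322,365), the jaw arms at (255,15) and (390,15), and the grips at about row 235. I'll go down and close gently.

>>> {"op": "servo_tool", "data": {"increments": [0,0,0,0,0,12,1,0,0,0,0,0,10,1,0,0,0,0,0,0,0.3,0,0,0,0,0,0,0,0,0,0,0,0,0,-0.1]}}

```text
clock: 5.2
position: [582.0, -272.1, 17.8]
tool_rot: [3.099, 0.513, 0.0]
force: [0.5, -0.3, 0.3]
opening: 0.515
grip_force: 0.0
```

>>> {"op": "servo_tool", "data": {"increments": [0,0,0,0,0,0,-0.2,0,0,0,0,0,0,-0.2,0,0,0,0,0,0,-0.2,0,0,0,0,0,0,-0.2]}}

```text
clock: 5.6
position: [582.0, -272.0, 17.8]
tool_rot: [3.099, 0.513, 0.0]
force: [0.5, -0.3, 0.1]
opening: 0.395
grip_force: 0.0
```

```bash
python3 - <<'E'
from h import *
w=read_camera("wrist");save(w,"w3")
for i in range(3):
    o=robot.get_obs();print(np.round(o["position"],1),o["opening"],o["grip_force"],o["force"])
    read_camera("top")
E
```

```text
[ 581.9 -272.    17.8] 0.4014835420315093 0.0 [ 0.21576717 -0.40745968 -0.44493678]
[ 581.9 -272.    17.7] 0.3998808712966988 0.0 [-0.4147664  -0.45387059 -0.29548237]
[ 581.9 -272.    17.7] 0.4024568240150314 0.0 [-1.0285855   0.96352409 -0.73421141]
```

View pics/w3.png

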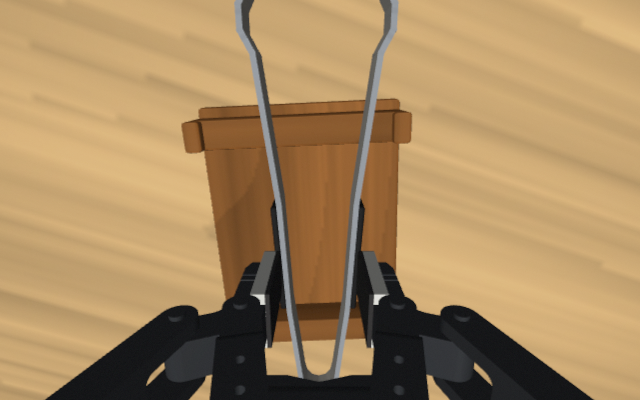

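The pads at (265,300) and (373,300) are beside the grips but not pressing yet. I'll close further in small steps.

>>> {"op": "servo_tool", "data": {"increments": [0,0,0,0,0,0,-0.3,0,0,0,0,0,0,-0.3,0,0,0,0,0,0,-0.3]}}

```text
clock: 6.1
position: [581.8, -272.0, 17.7]
tool_rot: [-3.099, -0.513, 0.0]
force: [0.1, -0.1, -0.6]
opening: 0.35
grip_force: 0.0
```

>>> {"op": "servo_tool", "data": {"increments": [0,0,0,0,0,0,-0.4,0,0,0,0,0,0,-0.4,0,0,0,0,0,0,-0.4]}}

```text
clock: 6.4
position: [581.9, -272.0, 17.7]
tool_rot: [-3.099, -0.513, 0.0]
force: [-0.1, -0.1, 0.6]
opening: 0.3
grip_force: 0.0
```

```bash
python3 - <<'E'
from h import *
w=read_camera("wrist");save(w,"w4");print(robot.get_obs()["grip_force"])
E
```

```text
0.0
```

View pics/w4.png

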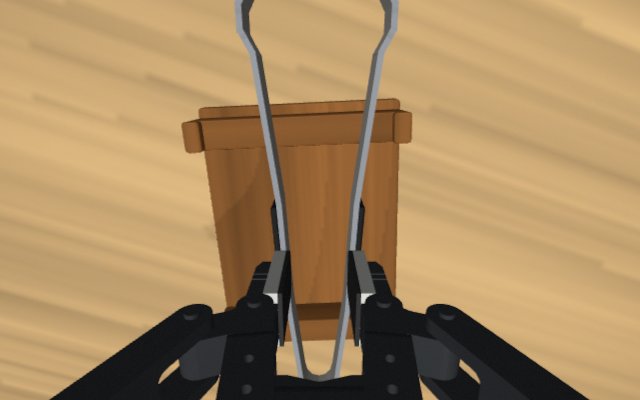

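```bash
python3 - <<'E'
from h import *
s=read_camera("side");c=s["color"][90:190,280:440]
cv2.imwrite("pics/s5.png",cv2.resize(c[:,:,::-1],None,fx=5,fy=5,interpolation=cv2.INTER_CUBIC))
o=robot.get_obs()
for z in (-37.4,-18.7,0):
    p=np.array(o["position"])+R.from_rotvec(o["tool_rot"]).apply([0,0,z]);u=cv2.projectPoints(p[None],np.array(s["rvec"],float),np.array(s["tvec"],float),np.array(s["K"],float),None)[0].ravel();print(z,np.round((u-[280,90])*5))
E
```

```text
-37.4 [391. 254.]
-18.7 [389. 283.]
0 [386. 312.]
```

View pics/s5.png

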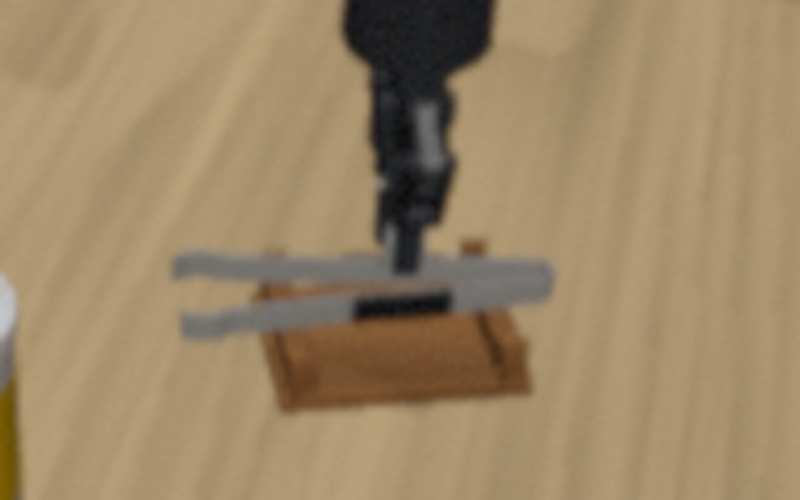

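The side crop shows the near fingertip at (403,272), above the tongs' arm. The reported TCP projects to (386,312), so the real tips sit about 36 mm higher than the TCP suggests. The pads passed over the tongs without touching them. I'll reopen, go lower and close again.

>>> {"op": "servo_tool", "data": {"increments": [0,0,0,0,0,0,0.8,0,0,0,0,0,0,0.8,0,0,0,0,0,0,0.8,0,0,0,0,0,0,0.8,0,0,0,0,0,10,0.8]}}

```text
clock: 7.0
position: [583.4, -272.9, 9.1]
tool_rot: [3.097, 0.512, 0.005]
force: [-0.8, -0.2, 0.4]
opening: 0.903
grip_force: 0.0
```

>>> {"op": "servo_tool", "data": {"increments": [0,0,0,0,0,10,0.8,0,0,0,0,0,10,0.8,0,0,0,0,0,3,0.8,0,0,0,0,0,0,0.4,0,0,0,0,0,0,0.2]}}

```text
clock: 7.5
position: [581.9, -272.0, -15.5]
tool_rot: [-3.099, -0.513, 0.0]
force: [0.2, 0.4, -0.3]
opening: 0.602
grip_force: 0.0
```

>>> {"op": "servo_tool", "data": {"increments": [0,0,0,0,0,0,0.1,0,0,0,0,0,0,0,0,0,0,0,0,0,-0.1,0,0,0,0,0,0,-0.15,0,0,0,0,0,0,-0.15]}}

```text
clock: 8.0
position: [582.8, -272.4, -14.1]
tool_rot: [3.098, 0.513, 0.003]
force: [-0.2, 0.9, 5.8]
opening: 0.422
grip_force: 5.6
```

```bash
python3 - <<'E'
from h import *
w=read_camera("wrist");save(w,"w6")
for i in range(3):
    o=robot.get_obs();print(np.round(o["position"],1),np.round(o["opening"],3),o["grip_force"],np.round(o["force"],1)); 
    if i<2:read_camera("top")
E
```

```text
[ 582.8 -272.4  -14.1] 0.426 5.596155300736427 [-0.1  0.6  5.7]
[ 582.8 -272.4  -14.1] 0.428 5.595814883708954 [-0.7  1.6  5.6]
[ 582.8 -272.4  -14.1] 0.429 5.596510246396065 [-0.8  1.6  6. ]
```

View pics/w6.png

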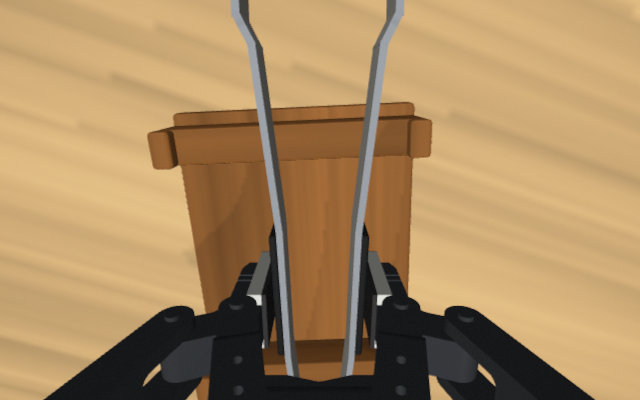

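The pads now sit against the grips, at columns 270 and 368. There is a steady 5.8 N upward force, so I'll raise the tool slightly, then squeeze.

>>> {"op": "servo_tool", "data": {"increments": [0,0,0,0,0,-2,-0.1,0,0,0,0,0,-2,-0.1,0,0,0,0,0,0,-0.15,0,0,0,0,0,0,-0.2,0,0,0,0,0,0,-0.2]}}

```text
clock: 8.65
position: [581.6, -271.8, -11.7]
tool_rot: [-3.099, -0.512, 0.001]
force: [0.4, -0.1, -1.3]
opening: 0.401
grip_force: 4.1
```

>>> {"op": "servo_tool", "data": {"increments": [0,0,0,0,0,0,-0.22,0,0,0,0,0,-8,-0.22,0,0,0,0,0,-15,-0.22,0,0,0,0,0,-25,-0.22,0,0,0,0,0,-30,-0.22]}}

```text
clock: 9.15
position: [581.4, -271.7, 67.7]
tool_rot: [-3.099, -0.512, 0.002]
force: [0.8, -0.7, -0.1]
opening: 0.389
grip_force: 4.3
```

>>> {"op": "servo_tool", "data": {"increments": [0,0,0,0,0,-30,-0.22,0,0,0,0,0,-30,-0.22,0,0,0,0,0,-10,-0.22,0,0,0,0,0,0,-0.22,0,0,0,0,0,0,-0.22]}}

```text
clock: 9.65
position: [581.2, -271.6, 135.8]
tool_rot: [-3.099, -0.512, 0.002]
force: [0.1, -0.2, -0.3]
opening: 0.39
grip_force: 4.3
```

```bash
python3 - <<'E'
from h import *
P={n:read_camera(n) for n in("side","top","wrist")}
o=robot.get_obs();print(np.round(o["position"],1),np.round(o["opening"],3),o["grip_force"],np.round(o["force"],1))
Rm=R.from_rotvec(o["tool_rot"])
for q in ("tong_grip","tong_mouth"):
    ob=[]
    for n in P:
        r=place_of(P[n],q)
        if r: ob.append((P[n],r[0]["point"]));print(q,n,np.round(r[0]["point"]),round(r[0]["p"],2))
    if len(ob)>1: t=tri(ob);print(" tri",t.round(1),"in tool",Rm.inv().apply(t-o["position"]).round(1))
w=P["wrist"]["color"]; s=P["side"]["color"][80:180,280:440]
im=np.vstack([cv2.resize(w,(480,300)),cv2.resize(s,(480,300),interpolation=cv2.INTER_CUBIC)])
cv2.imwrite("pics/c7.png",im[:,:,::-1])
E
```

```text
[ 580.4 -271.1  134.2] 0.39 4.319944605231285 [-0.2 -0.2 -1.4]
tong_grip side [365. 100.] 0.91
tong_grip top [453. 209.] 0.7
 tri [ 580.2 -270.9  176.8] in tool [ -0.3  -0.4 -42.6]
tong_mouth side [323.  97.] 0.69
tong_mouth top [438. 166.] 0.77
 tri [ 674.6 -239.8  186.9] in tool [ 99.1   0.5 -53. ]
```

View pics/c7.png

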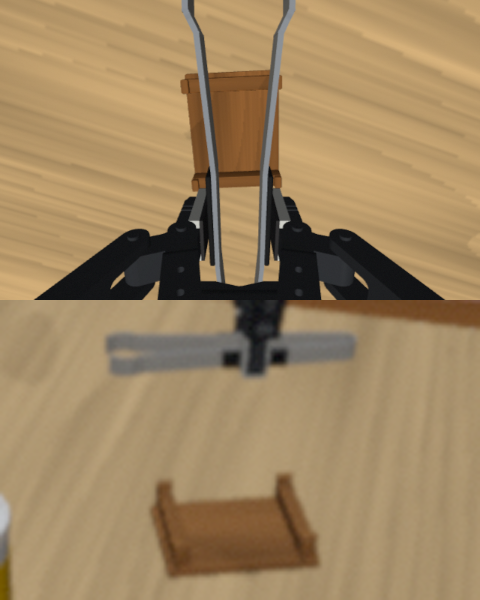

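Both views show the tongs held level in the fingers, well above the rest, with the jaws to the left in the side crop. Next I'll carry them toward the teat.

```bash
python3 -c "
from h import *
rows(451,245,140,0,14,-0.22)"
```

```text
[-0.0, 0.0, 0.023, 3, -38, 0, -0.22], [-0.0, 0.0, 0.023, 2, -38, 0, -0.22], [-0.0, 0.0, 0.023, 1, -38, 0, -0.22], [-0.0, 0.0, 0.023, 0, -38, 0, -0.22], [-0.0, 0.0, 0.023, 0, -38, 0, -0.22],
[-0.0, 0.0, 0.023, -1, -38, 0, -0.22], [-0.0, 0.0, 0.023, -2, -38, 0, -0.22], [-0.0, 0.0, 0.023, -3, -38, -1, -0.22], [-0.0, 0.0, 0.023, -4, -38, 0, -0.22], [-0.0, 0.0, 0.023, -5, -38, -1, -0.22],
[-0.0, 0.0, 0.023, -6, -38, 0, -0.22], [-0.0, 0.0, 0.023, -6, -37, -1, -0.22], [-0.0, 0.0, 0.023, -7, -37, 0, -0.22], [-0.0, 0.0, 0.023, -9, -38, -1, -0.22], 
end [450.8 245.4 140.5]
```

>>> {"op": "servo_tool", "data": {"increments": [0,0,0.023,3,-38,0,-0.22,0,0,0.023,2,-38,0,-0.22,0,0,0.023,1,-38,0,-0.22,0,0,0.023,0,-38,0,-0.22,0,0,0.023,0,-38,0,-0.22]}}

```text
clock: 10.6
position: [534.3, -86.4, 136.8]
tool_rot: [3.124, 0.331, 0.001]
force: [0.9, 0.0, -0.6]
opening: 0.389
grip_force: 4.3
```

>>> {"op": "servo_tool", "data": {"increments": [0,0,0.023,-1,-38,0,-0.22,0,0,0.023,-2,-38,0,-0.22,0,0,0.023,-3,-38,-1,-0.22,0,0,0.023,-4,-38,0,-0.22,0,0,0.023,-5,-38,-1,-0.22]}}

```text
clock: 11.1
position: [487.9, 98.7, 138.9]
tool_rot: [-3.138, -0.152, -0.001]
force: [1.4, 0.6, 0.1]
opening: 0.387
grip_force: 4.3
```

>>> {"op": "servo_tool", "data": {"increments": [0,0,0.023,-6,-38,0,-0.22,0,0,0.023,-6,-37,-1,-0.22,0,0,0.023,-7,-37,0,-0.22,0,0,0.023,-9,-38,-1,-0.22,0,0,0,0,0,0,-0.22]}}

```text
clock: 11.6
position: [449.7, 249.2, 141.0]
tool_rot: [-3.139, -0.017, -0.0]
force: [0.7, -0.5, -0.5]
opening: 0.389
grip_force: 4.3
```

```bash
python3 - <<'E'
from h import *
P={n:read_camera(n) for n in("side","top","wrist")}
o=robot.get_obs();print(np.round(o["position"],1),np.round(o["tool_rot"],3),np.round(o["opening"],3),o["grip_force"],np.round(o["force"],1))
Rm=R.from_rotvec(o["tool_rot"])
r=spot_in(P["wrist"],"teat");print(r[:1])
for q in ("teat","tong_mouth","tong_grip"):
    ob=[]
    for n in P:
        r=place_of(P[n],q)
        if r: ob.append((P[n],r[0]["point"]));print(q,n,np.round(r[0]["point"]),round(r[0]["p"],2), atz(P[n],r[0]["point"],3 if q=="teat" else o["position"][2]+48).round(1))
    if len(ob)>1: t=tri(ob);print(" tri",t.round(1),"in tool",Rm.inv().apply(t-o["position"]).round(1))
save(P["wrist"],"w8")
E
```

```text
[451.1 245.  140.7] [3.141 0.01  0.   ] 0.389 4.324958994984627 [ 0.1  0.2 -1.7]
[{'extent': [316.8, 51.4, 40.8, 51.2], 'p': 0.69}]
teat side [322. 315.] 0.83 [556.4 247.2   3. ]
teat top [232. 226.] 0.77 [561.  242.2   3. ]
teat wrist [316.  54.] 0.88 [555.4 247.8   3. ]
 tri [558.1 245.2  -1.7] in tool [107.    0.4 142.5]
tong_mouth side [327. 248.] 0.62 [550.6 248.  188.7]
tong_mouth top [210. 228.] 0.69 [547.9 241.4 188.7]
 tri [549.8 243.2 183.6] in tool [ 98.8   2.4 -42.8]
tong_grip side [394. 259.] 0.6 [445.6 246.4 188.7]
tong_grip top [204. 277.] 0.73 [448.  251.3 188.7]
 tri [447.  250.1 192.5] in tool [ -4.   -5.1 -51.8]
```

View pics/w8.png

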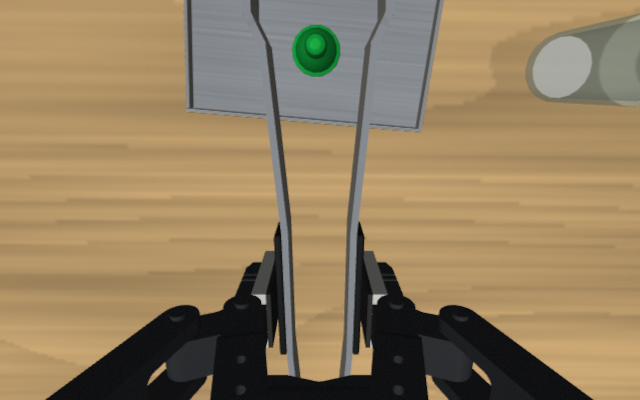

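The teat's rim is centred at (316,50), between the jaw arms at (262,20) and (378,20). The tray's near edge runs from (190,110) to (420,130), and the bottle is at (560,67). I'll descend to a stage just above the teat and measure again.

>>> {"op": "servo_tool", "data": {"increments": [0,0,0,1,-1,25,-0.22,0,0,0,1,-1,30,-0.22,0,0,0,0,0,30,-0.22,0,0,0,0,0,26,-0.22,0,0,0,0,0,0,-0.22]}}

```text
clock: 12.75
position: [449.0, 245.8, 25.8]
tool_rot: [3.138, 0.009, -0.014]
force: [-0.4, -0.1, -0.1]
opening: 0.391
grip_force: 4.3
```

```bash
python3 - <<'E'
from h import *
P={n:read_camera(n) for n in("side","top","wrist")}
o=robot.get_obs();print(np.round(o["position"],1),np.round(o["tool_rot"],3),np.round(o["opening"],3),o["grip_force"],np.round(o["force"],1))
for n in P:
    c=P[n]["color"].astype(int);m=((c[:,:,1]-np.maximum(c[:,:,0],c[:,:,2]))>25).astype(np.uint8)
    k,l,st,ce=cv2.connectedComponentsWithStats(m)
    for i in range(1,k):
        if st[i,4]>15: print(n,"green",st[i],ce[i].round(1),atz(P[n],ce[i],30).round(1))
w=P["wrist"]["color"].astype(int)
for r in (5,20,40,60,100,150):
    g=cv2.cvtColor(P["wrist"]["color"][r:r+1],cv2.COLOR_RGB2HSV)[0]; s=g[:,1].astype(int)
    b=np.flatnonzero((s<45)&(np.arange(640)>200)&(np.arange(640)<440)); 
    seg=np.split(b,np.flatnonzero(np.diff(b)>1)+1); print(r,[(int(q[0]),int(q[-1])) for q in seg if len(q)>3])
for q in ("teat","tong_mouth"):
    for n in P:
        r=place_of(P[n],q)
        if r: print(q,n,np.round(r[0]["point"]),round(r[0]["p"],2), atz(P[n],r[0]["point"],3 if q=="teat" else o["position"][2]+48).round(1))
E
```

```text
[454.1 247.6  30.9] [-3.141e+00 -9.000e-03 -3.000e-03] 0.393 4.327331185340881 [-0.7  0.3 -0.3]
side green [274 272  22  20 261] [284.5 281.4] [639.9 208.7  30. ]
side green [312 305  21  21 336] [321.9 315.1] [552.9 264.9  30. ]
side green [249 316  22  27 479] [259.7 328.9] [650.8 318.8  30. ]
top green [196 183  16  14 165] [203.3 189.5] [653.8 310.3  30. ]
top green [242 185  17  17 116] [250. 193.] [643.9 190.3  30. ]
top green [222 221  15  14 113] [228.2 227.5] [556.5 243.8  30. ]
wrist green [ 278    0   76   74 4613] [315.5  33.9] [554.5 248.1  30. ]
5 [(201, 286), (346, 439)]
20 [(201, 279), (353, 439)]
40 [(201, 278), (354, 439)]
60 [(201, 287), (344, 439)]
100 [(201, 439)]
150 [(271, 282), (355, 366), (380, 439)]
teat side [322. 314.] 0.64 [557.8 245.5   3. ]
teat top [231. 225.] 0.66 [564.1 242.8   3. ]
teat wrist [318.  36.] 0.96 [557.3 247.2   3. ]
tong_mouth top [224. 229.] 0.93 [551.9 242.2  78.9]
```

>>> {"op": "servo_tool", "data": {"increments": [0,0,0,0,0,10,-0.22,0,0,0,0,0,10,-0.22,0,0,0,0,0,10,-0.22,0,0,0,0,0,6,-0.22,0,0,0,0,0,0,-0.22]}}

```text
clock: 13.7
position: [451.4, 246.7, -8.1]
tool_rot: [3.14, 0.009, -0.005]
force: [-0.0, 0.3, -0.9]
opening: 0.39
grip_force: 4.3
```

```bash
cat > chk.py <<'E'
from h import *
P={n:read_camera(n) for n in("side","top","wrist")}
o=robot.get_obs();print(np.round(o["position"],1),np.round(o["tool_rot"],3),np.round(o["opening"],3),o["grip_force"],np.round(o["force"],1))
for n in P:
    c=P[n]["color"].astype(int);m=((c[:,:,1]-np.maximum(c[:,:,0],c[:,:,2]))>25).astype(np.uint8)
    k,l,st,ce=cv2.connectedComponentsWithStats(m)
    for i in range(1,k):
        if st[i,4]>15: print(n,"green",st[i],ce[i].round(1))
for n in P:
    for q in ("teat","tong_mouth","bottle_mouth"):
        r=place_of(P[n],q)
        if r: print(q,n,np.round(r[0]["point"],1),round(r[0]["p"],2))
E
python3 chk.py
```

```text
[453.2 247.3  -6.3] [-3.142 -0.009 -0.   ] 0.388 4.328189715743065 [-0.7  0.3 -0.2]
side green [274 272  22  20 263] [284.4 281.4]
side green [317 297  13  14 112] [322.6 304.1]
side green [312 312  21  14 166] [320.9 319.4]
side green [249 316  22  27 477] [259.7 329. ]
top green [196 183  16  14 163] [203.2 189.6]
top green [242 185  17  17 117] [249.9 193. ]
top green [222 221  11  15 122] [227.  227.8]
wrist green [ 268    0   94   71 5510] [315.   30.5]
teat side [321.6 316.2] 0.77
tong_mouth side [325.1 304.4] 0.97
bottle_mouth side [354.  202.2] 0.92
teat top [231.8 229.6] 0.52
tong_mouth top [226.6 225.4] 0.79
bottle_mouth top [303.6 227.8] 0.79
teat wrist [316.1  23. ] 0.78
```

```bash
python3 - <<'E'
from h import *
for n in ("side","top"):
    s=read_camera(n);a=cv2.imread(f"pics/{n}0.png")[:,:,::-1].astype(int);d=np.abs(s["color"].astype(int)-a).sum(2)>45
    o=robot.get_obs();T=R.from_rotvec(o["tool_rot"])
    if n=="side":
        for r in range(290,322,2): c=np.flatnonzero(d[r,290:345])+290; print(r,"".join("#" if d[r,k] else "." for k in range(300,345)))
    else:
        for r in range(210,245,2): print(r,"".join("#" if d[r,k] else "." for k in range(205,250)))
    for x in (92,105,118):
      for y in (-14,-20,14,20):
        p=o["position"]+T.apply([x,y,-48]);u=cv2.projectPoints(p[None],np.array(s["rvec"],float),np.array(s["tvec"],float),np.array(s["K"],float),None)[0].ravel();print(x,y,u.round(1))
E
```

```text
290 .............#...............................
292 .........#..................................#
294 ..........#.......###.###.#####..............
296 .....#......................######...........
298 ...............................##########....
300 .....#.................................######
302 ........#......................#.##..........
304 .............................................
306 ...............##..................#.....#...
308 ....#...#......#######.#########.............
310 ...#.....#....##################.............
312 .............###################.............
314 ..............###################.#.########.
316 .................################............
318 ....#........................................
320 ....................................#........
92 -14 [326.8 310.7]
92 -20 [326.  313.5]
92 14 [330.1 298.1]
92 20 [330.8 295.5]
105 -14 [319.6 309.2]
105 -20 [318.8 312. ]
105 14 [323.1 296.7]
105 20 [323.9 294.1]
118 -14 [312.5 307.7]
118 -20 [311.7 310.5]
118 14 [316.2 295.3]
118 20 [317.  292.7]
210 ..........................................
[... 407 characters left out ...]
 ...........###.............###...............
230 ............##............####...............
232 ............###...........###................
234 .............##...........##.................
236 .............###...........##................
238 .............###...........##................
240 .............###..........###................
242 .............###..........###................
244 ..............##..........###................
92 -14 [219.7 232. ]
92 -20 [217.3 232.1]
92 14 [230.9 231.9]
92 20 [233.3 231.9]
105 -14 [219.8 226.8]
105 -20 [217.4 226.8]
105 14 [231.  226.7]
105 20 [233.4 226.6]
118 -14 [219.9 221.6]
118 -20 [217.5 221.6]
118 14 [231.1 221.4]
118 20 [233.5 221.4]
```

The picture differences agree with the model: the jaw ends project to the rows and columns predicted, and the teat is central. Now I'll close.

>>> {"op": "servo_tool", "data": {"increments": [0,0,0,0,0,0,-0.28,0,0,0,0,0,0,-0.34,0,0,0,0,0,0,-0.4,0,0,0,0,0,0,-0.44,0,0,0,0,0,0,-0.44]}}

```text
clock: 14.9
position: [453.0, 247.3, -6.3]
tool_rot: [-3.142, -0.009, -0.0]
force: [1.5, -0.2, -0.5]
opening: 0.283
grip_force: 8.5
```

>>> {"op": "servo_tool", "data": {"increments": [0,0,0,0,0,0,-0.48,0,0,0,0,0,0,-0.48,0,0,0,0,0,0,-0.52,0,0,0,0,0,0,-0.52]}}

```text
clock: 15.3
position: [453.0, 247.3, -6.3]
tool_rot: [-3.142, -0.009, -0.0]
force: [0.6, -0.3, -1.2]
opening: 0.252
grip_force: 58.4
```

```bash
python3 chk.py
```

```text
[453.  247.3  -6.3] [-3.142 -0.009  0.   ] 0.254 58.37458639405668 [ 0.7  0.2 -0.6]
side green [274 272  22  20 264] [284.5 281.4]
side green [319 297   8   8  52] [322.7 300.5]
side green [312 308  21  17 269] [321.7 316.6]
side green [249 316  22  27 478] [259.7 328.9]
top green [196 183  16  14 166] [203.3 189.6]
top green [242 185  17  17 116] [250. 193.]
top green [226 221  11  15  77] [232.4 227.1]
top green [222 224   6  11  43] [224.7 228.5]
wrist green [271   0  23  64 762] [281.   31.4]
wrist green [ 292    0   50   71 2697] [316.9  30.3]
wrist green [341   0  23  63 741] [353.3  31.3]
teat side [323.4 316.7] 0.56
tong_mouth side [323.1 302.2] 0.6
bottle_mouth side [351.6 199.5] 0.88
teat top [227.7 301.7] 0.72
tong_mouth top [223.8 226.3] 0.91
teat wrist [316.   22.3] 0.95
```

>>> {"op": "servo_tool", "data": {"increments": [0,0,0,0,0,-5,-0.52,0,0,0,0,0,-10,-0.52,0,0,0,0,0,-15,-0.52,0,0,0,0,0,-15,-0.52,0,0,0,0,0,0,-0.52]}}

```text
clock: 16.4
position: [455.6, 248.2, 41.8]
tool_rot: [-3.14, -0.009, -0.009]
force: [0.7, 0.1, -0.4]
opening: 0.253
grip_force: 58.3
```

```bash
python3 chk.py
```

```text
[452.8 247.2  38.6] [ 3.142  0.009 -0.   ] 0.256 58.34538725204766 [-0.8 -0.4 -0.9]
side green [274 272  22  20 262] [284.4 281.4]
side green [317 280  10   8  59] [321.7 283.3]
side green [310 291  23  18 299] [320.6 300.3]
side green [249 316  22  27 478] [259.7 329. ]
top green [196 183  16  14 168] [203.3 189.7]
top green [242 185  17  17 117] [249.9 193. ]
top green [222 219  10  15  91] [227.4 225.7]
top green [216 222   6  12  44] [218.7 226.7]
wrist green [271   0  23  64 769] [281.2  31.7]
wrist green [ 292    0   51   71 2692] [317.   30.3]
wrist green [341   0  23  63 736] [353.2  31.5]
teat side [322.3 300.4] 0.58
tong_mouth side [322.3 286. ] 0.87
bottle_mouth side [351.1 199.6] 0.56
teat top [307.1 232.4] 0.3
tong_mouth top [221.8 223.3] 0.73
bottle_mouth top [303.1 226.8] 0.76
teat wrist [321.5  24.6] 0.59
```

```bash
python3 - <<'E'
from h import *
a,b=read_camera("side"),read_camera("top")
m=[]
for q in ("bottle_mouth","bottle"):
    o=[]
    for p in (a,b):
        r=place_of(p,q)
        if r: o.append((p,r[0]["point"]));print(q,r[0]["p"],atz(p,r[0]["point"],120 if q!="bottle" else 0).round(1))
    if len(o)==2: print(tri(o).round(1))
rows(442,47,140,0,7,-0.52)
E
```

```text
bottle_mouth 0.74 [547.1  41.1 120. ]
bottle_mouth 0.77 [544.7  43.1 120. ]
[545.7  43.2 121.8]
bottle 0.94 [546.1  46.1   0. ]
bottle 0.83 [546.8  31.    0. ]
[547.6  31.5 -15.2]
[0.0, -0.0, 0.001, -2, 29, -14, -0.52], [0.0, -0.0, 0.001, -2, 29, -15, -0.52], [0.0, -0.0, 0.001, -2, 28, -14, -0.52], [0.0, -0.0, 0.001, -1, 29, -15, -0.52], [0.0, -0.0, 0.001, -2, 28, -14, -0.52],
[0.0, -0.0, 0.001, -1, 29, -15, -0.52], [0.0, -0.0, 0.001, -2, 28, -14, -0.52], 
end [441.5  47.2 139.7]
```

>>> {"op": "servo_tool", "data": {"increments": [0,0,0,-2,0,-15,-0.52,0,0,0,-2,0,-25,-0.52,0,0,0,-2,0,-25,-0.52,0,0,0,-2,0,-25,-0.52,0,0,0,-2,10,-20,-0.52]}}

```text
clock: 17.8
position: [443.5, 238.0, 150.5]
tool_rot: [-3.14, -0.011, -0.003]
force: [0.2, -1.0, -0.9]
opening: 0.257
grip_force: 58.4
```

>>> {"op": "servo_tool", "data": {"increments": [0,0,0,0,20,0,-0.52,0,0,0,0,30,0,-0.52,0,0,0,0,30,0,-0.52,0,0,0,0,30,0,-0.52,0,0,0,0,30,0,-0.52]}}

```text
clock: 18.3
position: [443.7, 96.1, 148.8]
tool_rot: [3.142, 0.01, 0.001]
force: [-0.3, 0.3, -0.0]
opening: 0.255
grip_force: 58.4
```

>>> {"op": "servo_tool", "data": {"increments": [0,0,0,0,25,0,-0.52,0,0,0,0,17,0,-0.52,0,0,0,0,8,0,-0.52,0,0,0,0,0,0,-0.52,0,0,0,0,0,0,-0.52]}}

```text
clock: 18.8
position: [444.1, 47.7, 148.7]
tool_rot: [-3.141, -0.009, -0.0]
force: [-0.5, -0.0, -0.3]
opening: 0.254
grip_force: 58.4
```

```bash
python3 chk.py; python3 - <<'E'
from h import *
P={n:read_camera(n) for n in("side","top","wrist")};o=robot.get_obs();T=R.from_rotvec(o["tool_rot"])
for n in P:
    s=P[n]
    for nm,p in (("teat under",o["position"]+T.apply([104,0,-9.3])),("stem",o["position"]+T.apply([104,0,-48])),("mouth",np.array([546,45.,120])) ):
        u=cv2.projectPoints(np.array(p)[None],np.array(s["rvec"],float),np.array(s["tvec"],float),np.array(s["K"],float),None)[0].ravel();print(n,nm,p.round(1),u.round(1))
    r=spot_in(s,"bottle");print(n,r[0] if r else None)
    for r in place_of(s,"bottle_mouth")[:1]: print(atz(s,r["point"],120).round(1),r["p"])
    for r in place_of(s,"teat")[:1]: print("teat",atz(s,r["point"],o["position"][2]+9.3).round(1),r["p"])
E
```

```text
[444.1  48.  148.6] [-3.141 -0.011  0.   ] 0.25 58.385785622522235 [-1.  -0.6 -0.7]
side green [349 164   9   6  39] [353.2 166.4]
side green [342 176  20  16 250] [351.6 184. ]
side green [274 272  22  20 262] [284.4 281.4]
side green [249 316  22  27 475] [259.7 329. ]
top green [196 183  16  14 163] [203.3 189.5]
top green [242 185  17  17 115] [249.9 193. ]
top green [294 220  18  17  89] [303.6 227.3]
top green [298 223   7  15  75] [301.1 229.8]
wrist green [271   0  23  64 760] [281.4  31.8]
wrist green [ 292    0   51   71 2685] [317.1  30.3]
wrist green [341   0  23  63 734] [353.4  31.3]
teat side [351.9 187. ] 0.53
tong_mouth side [354.5 171.5] 0.81
bottle_mouth side [282.8 285. ] 0.74
teat top [301.8 226.1] 0.52
tong_mouth top [302.3 226.6] 0.72
bottle_mouth top [305.1 228.4] 0.55
bottle_mouth wrist [320.8 278.1] 0.25
side teat under [548.2  47.8 158. ] [351.  185.7]
side stem [548.2  47.8 196.7] [352.2 169.8]
side mouth [546.  45. 120.] [351.2 199.7]
side {'extent': [347.9, 221.6, 27.8, 58.9], 'p': 0.88}
[552.3  50.7 120. ] 0.89
teat [548.3  49.1 158. ] 0.76
top teat under [548.2  47.8 158. ] [303.  228.4]
top stem [548.2  47.8 196.7] [301.9 227.7]
top mouth [546.  45. 120.] [305.2 230. ]
top {'extent': [310.4, 233.6, 13.2, 20.9], 'p': 0.59}
[547.2  49.  120. ] 0.77
teat [556.2  46.4 158. ] 0.5
wrist teat under [548.2  47.8 158. ] [316.2  24.9]
wrist stem [548.2  47.8 196.7] [315.4   4.9]
wrist mouth [546.  45. 120.] [321.7  41.4]
wrist {'extent': [326.6, 61.5, 84.3, 62.2], 'p': 0.75}
teat [549.1  46.5 158. ] 0.95
```

>>> {"op": "servo_tool", "data": {"increments": [0,0,0,-1,2,5,-0.52,0,0,0,0,0,5,-0.52,0,0,0,0,0,0,-0.52,0,0,0,0,0,0,-0.52,0,0,0,0,0,0,-0.52]}}

```text
clock: 20.5
position: [443.3, 45.2, 138.7]
tool_rot: [3.142, 0.009, 0.0]
force: [-0.3, 0.1, -1.5]
opening: 0.257
grip_force: 58.4
```

```bash
python3 chk.py | head -4; python3 -c "
from h import *
print(ticket.sign_off())"
```

```text
[443.3  45.2 138.9] [3.142e+00 9.000e-03 1.000e-03] 0.255 58.38616720866412 [ 0.4  0.2 -0.3]
side green [350 167   8   6  39] [353.6 169.8]
side green [343 179  19  17 243] [352.  187.4]
side green [274 272  22  20 262] [284.4 281.4]
the job is handed in; nothing more can be done
None
```

I handed the job in at about 20.5 s (limit 43 s), with the tongs closed on the teat about 28 mm above the bottle's rim and, by my measurements, within a few millimetres of its centre; no verdict came back.

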